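# Dispense dowel pins and hold the tote tipped to its bevelled corner

## Task

Press the pin dispenser's lever down to its stop so that all five steel pins drop into the white tote under the spout, and let the lever spring back up. Then take the tote by its bar handle, draw it out from under the spout, lift it clear of the bench and tilt it, well down towards its bevelled corner, until all five pins have slid together into that corner. Finish holding it like that in the gripper, still and clearly tilted with the bevelled corner lowest (do not set it down or let go), with no pin spilled and the other things on the bench left where they are.

Things in the scene. Friction and masses are not known exactly. Their poses are not given: they have to be found in the camera images.
- dispenser: Grey bench dispenser, fixed. Origin on the bench under its middle, z up; the spout faces its -x. Open steel channel on y = 0, sloping 28 degrees to the spout; top end at x = 100, height 205 mm. Shaft (12 mm) at x = -80, height 100 mm, from y = -31 to -171 mm, passes over the tote's end. Post at x = -80, y = -146 mm, 125 mm high.
- spout (a point): Centre of the spout's mouth, 75 mm over the bench, at the dispenser's x = -107 mm, where pins fall. The hood round it spans x = -84 to -128 mm, y = +-23 mm, height 76 to 134 mm; the channel's underside, 71 mm over the bench, overhangs the tote's end, so the tote must be drawn to -x before it is lifted.
- lever_hinge (a point): Point on the lever's axis, in the plane of the lever's arm, 100 mm over the bench; the axis runs along the dispenser's y.
- lever_grip (a point): Centre of the lever's black cross bar (18 mm diameter, 60 mm long, along the dispenser's y), 130 mm from lever_hinge; moves with the lever. At rest the arm leans to the dispenser's -x and up at 45 degrees (bar 192 mm over the bench); at the stop the arm is level (bar 100 mm over the bench, 38 mm further to -x). It can be pressed down from above along this arc.
- lever (a joint): Lever angle in rad: 0 at rest (up), 0.8 at its lower stop. A spring returns it; the push at the cross bar is about 3 N at rest and 7 N at the stop. It lifts a gate: all pins are out within about 1.5 s with the lever at its stop. It may be pressed again if a pin stays behind.
- tote: White plastic tote, loose, 200 x 140 x 45 mm, walls and floor 4 mm, 0.2 to 0.37 kg. Origin: centre of its underside; x along its length, z up. The corner at -x, +y is bevelled (35 mm off each side), the others square. Starts with its +x end under the spout, x within 0.3 rad of the dispenser's. Slippery inside: pins slide from a slope of 10 to 17 degrees, along a wall they need more.
- tote_grip (a point): Centre of the tote's bar handle, 105 mm above its underside: flat-sided bar along the tote's x, 64 mm long, 12 mm wide (grip it across, along the tote's y), 20 mm high, on two posts 12 mm square, 52 mm apart. Friction about 0.6.
- tote_corner (a point): Point on the tote's inner floor at the middle of the bevelled corner's wall (tote x = -80 mm, y = +50 mm, z = 4 mm).
- pin0: Steel dowel pin, 14 mm diameter, 20 mm long, 24 g; origin at its centre, its y axis along its length. Starts lying across the dispenser's channel behind the gate. (lowest of the five)
- pin1: Steel dowel pin, 14 mm diameter, 20 mm long, 24 g; origin at its centre, its y axis along its length. Starts lying across the dispenser's channel behind the gate.
- pin2: Steel dowel pin, 14 mm diameter, 20 mm long, 24 g; origin at its centre, its y axis along its length. Starts lying across the dispenser's channel behind the gate.
- pin3: Steel dowel pin, 14 mm diameter, 20 mm long, 24 g; origin at its centre, its y axis along its length. Starts lying across the dispenser's channel behind the gate.
- pin4: Steel dowel pin, 14 mm diameter, 20 mm long, 24 g; origin at its centre, its y axis along its length. Starts lying across the dispenser's channel behind the gate.
- driver: Bystander: red and black cordless driver lying on its side, 185 x 140 mm, right of the work.
- bottle: Bystander: blue drink bottle, 68 mm diameter, 170 mm tall, far right.
- can: Bystander: small can, 52 mm diameter, 70 mm tall, on the bench left of the dispenser. Origin under its middle.
- wrench: Bystander: steel wrench 170 mm long, near right.
- panel: Bystander: flat aluminium enclosure panel 220 x 160 x 24 mm, left.
- screwdriver: Bystander: screwdriver 200 mm long, near left.
- collar: Bystander: steel shaft collar, 44 mm diameter, 16 mm high, lying right of the lever.
Not all that is in view belongs to the job. Of the things that look like the tote, the larger one is meant.

How it is judged:
By the outcome, as a careful person would: the job done as asked, in the order asked, and still so for the second after the job is handed in, while the arm keeps its last pose, push and grip.
It also fails if it takes over 59 s, if anything falls off the work surface, if the arm or the gripper's body presses on something with over 40 N, if the wrist force passes 120 N, or if a joint passes its speed limit or range.

## Robot

A 6-joint arm with a two-finger parallel gripper is mounted at the origin on the work surface. World frame = base frame: x ahead of the robot, y to its left, z up, the work surface at z = 0. Lengths are in m, angles in rad, forces in N, time in s.
With the tool pointing down it reaches from about 0.275 to 0.75 m from the base axis. Payload 10.2 kg.
Tool frame: the origin (TCP) lies at the very end of the fingers, on their centre line; the grasp point (between the pads) lies 19 mm behind it; y points along the fingers, z is the direction in which the jaws open and shut, and the axes are right-handed (so a half turn about y gives the same grasp; the last joint's range is limited). The gripper opens to 85 mm and grips with 20 to 120 N. Pads are 22 mm wide; open, the fingers measure 114 mm over their backs; the gripper's body (76 mm by 85 mm) begins 54 mm behind the grasp point. The pads swing forward as they close: fully open they stand 13 mm farther back than shut.
Start: joints at [-1.379, 0.313, 1.498, -0, 1.331, -0.223], TCP at [0.212, -0.48, 0.231] pointing down, gripper open.
Joint ranges: [-2.94, 2.94], [-0.97, 2.17], [0.19, 2.56], [-1.23, 4.37], [0.02, 3.11], [-2.88, 2.88]. Speed limits (rad/s): [2.39, 2.39, 3.01, 3.14, 3.14, 3.14].

## Interface

Orientations are given as a unit quaternion [x, y, z, w].
In Python, from workcell import telemetry, cams, env gives the robot as it stands.
- The arm moves only by the tool send_rows, never from a script. Its argument "motion" is a list of rows, each a list of 3 entries, a list of its own where there are three numbers: the shift along the tool's x, y, z in cm, then the turn, a rotation vector about the tool's x, y, z in rad, then the opening, from 0 (shut) to 1 (fully open). A call has 1 to 12 rows; each row shifts and turns the commanded pose from where the row before left it, along the tool's axes as they then stand; what a row does not reach is not made up. A row lasts 1/8 s, in which the tool goes at most 62.5 mm and 10.7 degrees, less where a joint would pass 70% of its speed; a pose out of reach is approached as far as the arm can. A call is refused whole if a number of a shift passes 6.25 or a number of a turn 0.188, either way. A call with a gripper value outside its range is refused whole. The fingers move at their own pace and stop on an object; "force" is the grip in N (left out, the last holds). Time passes only in rows, so rows that do not move let the fingers close. It gives the time, the measured TCP pose, the force and the opening at its end, in the units of the state.
- telemetry.observe(): the state, without advancing time (a new reading comes with each control period).
- cams.get_image(name): name is "scene" or "top" or "wrist"; returns a dict with "color" (384x512x3 uint8, blue, green, red), "fov_y" (degrees; the focal length in pixels is half the picture's height over the tangent of half this angle, whatever the lens; pixels are square), "cx", "cy" (the principal point, pixels), "distortion" ([k1, k2, p1, p2, k3] as OpenCV has them; the pictures are not rectified), "world_from_camera" (4x4, takes a point from camera to world coordinates); the wrist camera has in their place "tool_from_camera" (4x4, takes a point from camera to tool coordinates, whose origin is the TCP and whose axes are the tool frame's). Camera axes: x right, y down, z forward; pixel columns grow to the right and rows downward; lengths in m; the calibration is good to about 2 mm. A picture is of the moment at which its call begins: read the wrist's pose just before it. There is no depth.
- env.close_job(): hands the job in, once; it reports no verdict.
Trained networks look in a picture, given as the dict that the camera call returned (one of the last four; its "shot" number tells which), for a name from the list of things; names that differ only in an ending like _2 or _b are one class to them, and where a whole thing is asked for, a point or a joint stands for the part that bears it (a point fixed in the world has none). Each returns a list of dicts, best first, with "p" (0 to 1); they miss things now and then, are a little off and sometimes report something else, mostly with a low value. They report only what shows in the picture. A call takes as long as a camera call. They do not tell look-alikes from the thing itself.
- cams.look_for(picture, thing): "point" ([column, row] in pixels, amid what is visible of it).
- cams.masks_of(picture, thing): "mask" (384x512 bool, what is visible of it) and "point" ([column, row] in pixels, amid what is visible of it).
The state is a dict: "time": time; "q": joint angles; "dq": joint speeds; "effort": joint torques, N m; "eef_pos": TCP position; "tcp_rot": TCP orientation; "wrist_force": force on the tool from outside, world axes, zero at the start; "moment": the same for the moment, N m; "width": finger opening in m.
Only numpy, scipy, OpenCV 4.12 (cv2) and the standard library are available. Lean on these libraries where they do the work, as an engineer would, in place of code of your own. Each camera call takes 0.05 s, during which the arm holds its last target.

## Working session

There is one attempt and no reset: what is moved stays moved. The work goes in short steps, Python scripts to look and compute and a tool call to move; the robot and the scene stay as the last step left them, time stands still between calls to the robot, and variables do not carry over. Pictures are saved under pics/ and viewed, and the job is handed in when it is done.

Besides the shell and the picture viewer there is one more tool, called after "Request:" as name(argument=value, ...), one argument or row to a line, values as JSON. send_rows: Moves the arm, as the interface text tells. Its arguments: {"type":"object","properties":{"motion":{"type":"array"},"force":{"type":"number"}},"required":["motion"]}

```bash
mkdir -p pics; ls; python3 - <<'E'
from workcell import telemetry,cams,env
import cv2,numpy as np
o=telemetry.observe();print({k:np.round(v,4).tolist() for k,v in o.items()})
for n in("scene","top"):
    p=cams.get_image(n);cv2.imwrite(f"pics/{n}0.png",p["color"])
    print(n,p["fov_y"],p["cx"],p["cy"],p["distortion"],np.round(p["world_from_camera"],4).tolist())
    for t in("tote","tote_grip","lever_grip","lever_hinge","spout","tote_corner","pin0","can","collar","dispenser"):
        try: print(t,[(np.round(d["point"],1).tolist(),round(d["p"],2)) for d in cams.look_for(p,t)])
        except Exception as e: print(t,e)
E
```

```text
pics
{'time': 0.0, 'q': [-1.3794, 0.3135, 1.4984, -0.0, 1.331, -0.2234], 'dq': [0.0001, 0.0005, -0.0006, 0.0009, -0.0012, -0.0002], 'effort': [-0.0009, -41.2272, -25.9747, -0.0002, 0.0041, -0.0], 'eef_pos': [0.2115, -0.4802, 0.2307], 'tcp_rot': [-0.1456, 0.6924, -0.6915, 0.1456], 'wrist_force': [0.2, 0.7153, 0.2749], 'moment': [-0.0504, 0.014, 0.0104], 'width': 0.0857}
scene 56.605888258034845 249.08812944661645 195.25480009783578 [-0.01905556  0.          0.          0.          0.        ] [[-0.7512, 0.5481, -0.3678, 0.8812], [0.66, 0.6314, -0.407, 0.3922], [0.0092, -0.5485, -0.8361, 0.8876], [0.0, 0.0, 0.0, 1.0]]
tote [([264.8, 144.3], 0.86), ([261.9, 229.1], 0.83)]
tote_grip [([264.8, 230.8], 0.97), ([269.5, 142.8], 0.77)]
lever_grip [([208.7, 204.0], 0.91)]
lever_hinge [([192.3, 247.9], 0.67)]
spout [([193.5, 251.2], 0.9), ([176.9, 253.1], 0.38), ([194.8, 252.2], 0.26)]
tote_corner [([261.7, 228.3], 0.75), ([267.4, 143.8], 0.6), ([393.9, 252.8], 0.24)]
pin0 [([190.5, 253.6], 0.53), ([194.0, 250.8], 0.42)]
can [([235.3, 314.8], 0.91), ([261.3, 229.3], 0.19)]
collar [([260.4, 231.0], 0.64), ([201.5, 174.9], 0.61)]
dispenser [([194.7, 250.8], 0.8)]
top 49.105677041176925 255.80007658720865 191.95658283699888 [-0.02626818  0.          0.          0.          0.        ] [[-0.0242, -0.977, 0.2118, 0.2171], [-0.9997, 0.0243, -0.0018, 0.025], [-0.0034, -0.2117, -0.9773, 1.5318], [0.0, 0.0, 0.0, 1.0]]
tote [([243.8, 193.0], 0.9)]
tote_grip [([243.5, 186.4], 0.82)]
lever_grip [([287.9, 168.1], 0.8)]
lever_hinge [([263.7, 141.5], 0.96)]
spout [([261.6, 142.2], 0.73)]
tote_corner [([241.8, 189.4], 0.9), ([350.8, 168.3], 0.51), ([260.9, 143.1], 0.17)]
pin0 []
can [([202.9, 136.6], 0.6)]
collar [([153.4, 199.3], 0.72), ([245.3, 189.8], 0.7), ([315.9, 187.4], 0.57)]
dispenser [([261.3, 142.9], 0.8)]
```

```bash
python3 - <<'E'
import cv2
for n in("scene","top"):
    i=cv2.imread(f"pics/{n}0.png")
    i=i[90:370,100:400] if n=="scene" else i[70:290,110:400]
    cv2.imwrite(f"pics/{n}0b.png",cv2.resize(i,None,fx=2.1 if n=="scene" else 2.7,fy=2.1 if n=="scene" else 2.7,interpolation=cv2.INTER_CUBIC))
E
```

```text
(no output)
```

View pics/scene0.png

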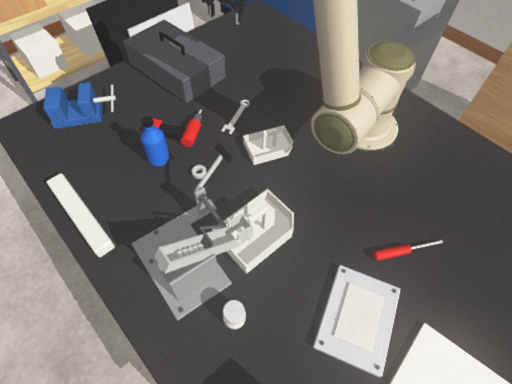

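View pics/top0.png

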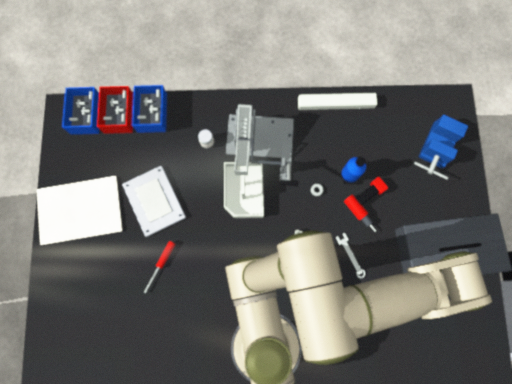

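```bash
ls pics
```

```text
scene0.png
scene0b.png
top0.png
top0b.png
```

View pics/top0b.png

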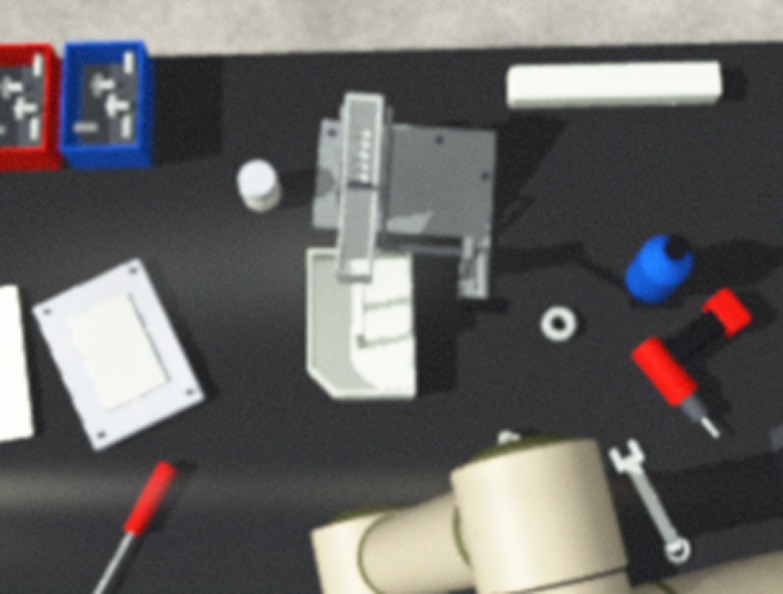

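View pics/scene0b.png

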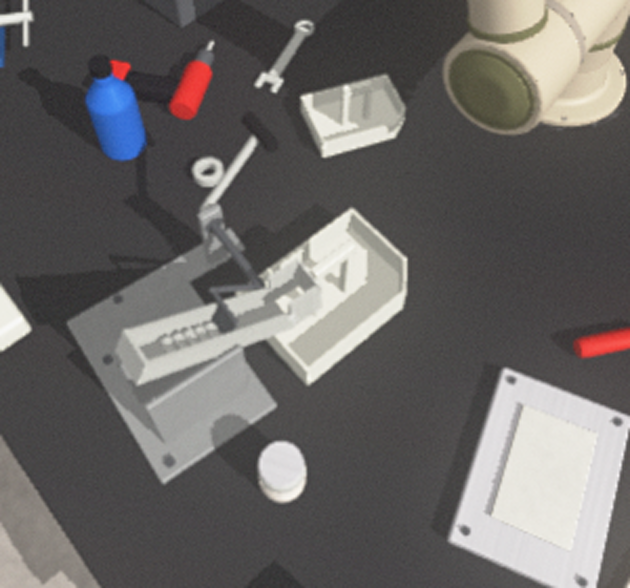

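The top view shows the large tote with its bevel at the bottom left (about 120,140 in the crop, toward the robot and +y). The dispenser is behind it, and the lever bar is right of the channel, black on black. I'll zoom in for accurate pixels.

```bash
cat > h.py <<'E'
import cv2,numpy as np
from scipy.spatial.transform import Rotation as R
from scipy.optimize import least_squares
import pickle
def K(p):
    f=p["color"].shape[0]/2/np.tan(np.radians(p["fov_y"])/2)
    return np.array([[f,0,p["cx"]],[0,f,p["cy"]],[0,0,1.]])
def W(p,obs=None):
    if "world_from_camera" in p: return np.array(p["world_from_camera"])
    T=np.eye(4);T[:3,:3]=R.from_quat(obs["tcp_rot"]).as_matrix();T[:3,3]=obs["eef_pos"]
    return T@np.array(p["tool_from_camera"])
def proj(P,p,w):
    P=np.atleast_2d(P);c=np.linalg.inv(w)
    rv=cv2.Rodrigues(c[:3,:3])[0]
    return cv2.projectPoints(P.astype(float),rv,c[:3,3],K(p),np.array(p["distortion"],float))[0][:,0]
def ray(uv,p,w):
    n=cv2.undistortPoints(np.array(uv,float).reshape(-1,1,2),K(p),np.array(p["distortion"],float))[:,0]
    d=np.c_[n,np.ones(len(n))]@w[:3,:3].T
    return w[:3,3],d/np.linalg.norm(d,axis=1)[:,None]
def onz(uv,z,p,w):
    o,d=ray(uv,p,w);return o+d*((z-o[2])/d[:,2])[:,None]
def save(p,o,n): pickle.dump((dict(p),o),open(n+".pkl","wb")); cv2.imwrite("pics/"+n+".png",p["color"])
def load(n): p,o=pickle.load(open(n+".pkl","rb")); return p,o,W(p,o)
def crop(n,x0,y0,x1,y1,s,out):
    i=cv2.imread("pics/"+n+".png")[y0:y1,x0:x1]
    i=cv2.resize(i,None,fx=s,fy=s,interpolation=cv2.INTER_CUBIC)
    i=np.clip(255*(i/255.)**0.6,0,255).astype(np.uint8)
    for x in range(-(-x0//10)*10,x1,10):
        cv2.line(i,((x-x0)*s,0),((x-x0)*s,5),(0,255,255),1)
        if x%20==0: cv2.putText(i,str(x),((x-x0)*s,16),0,.4,(0,255,255),1)
    for y in range(-(-y0//10)*10,y1,10):
        cv2.line(i,(0,(y-y0)*s),(5,(y-y0)*s),(0,255,255),1)
        if y%20==0: cv2.putText(i,str(y),(6,(y-y0)*s+4),0,.4,(0,255,255),1)
    cv2.imwrite("pics/"+out+".png",i)
E
python3 - <<'E'
from workcell import telemetry,cams
from h import *
o=telemetry.observe()
for n in("scene","top"): save(cams.get_image(n),o,n+"1")
crop("scene1",130,130,310,320,3,"scene1z") if 0 else crop("scene1",130,140,310,320,3,"s1z")
crop("top1",210,90,330,240,4,"t1z")
E
```

```text
(no output)
```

View pics/s1z.png

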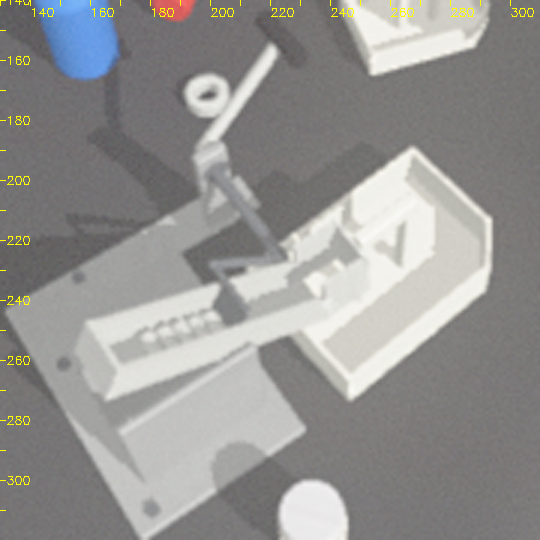

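View pics/t1z.png

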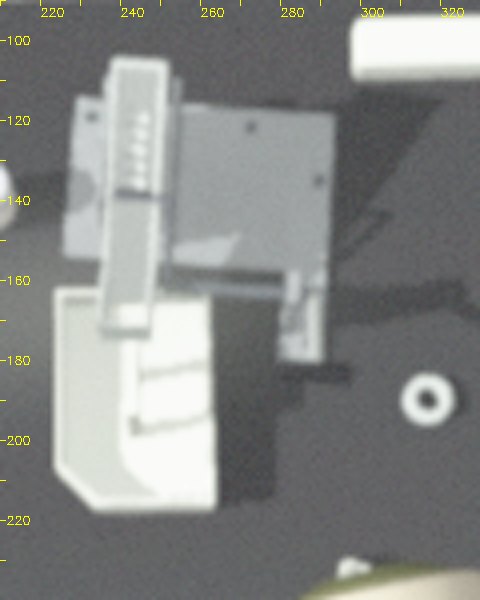

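```bash
cat > fit.py <<'E'
from h import *
pt,_,wt=load("top1");ps,_,ws=load("scene1")
def tri(obs):
    f=lambda X:np.concatenate([(proj(X,p,w)[0]-uv) for uv,p,w in obs])
    r=least_squares(f,[.4,0,.1]);return r.x,r.fun
print("bar",tri([((289,183),pt,wt),((223.5,154),ps,ws)]))
rim=np.array([[.1,.07,.045],[-.065,.07,.045],[-.1,.035,.045],[-.1,-.07,.045],[.1,-.07,.045]])
uv=np.array([[224,162.5],[224,207],[233,217],[263.5,217],[262.5,163]])
def T(q,P): c,s=np.cos(q[2]),np.sin(q[2]);P=np.atleast_2d(P);return np.c_[c*P[:,0]-s*P[:,1]+q[0],s*P[:,0]+c*P[:,1]+q[1],P[:,2]]
r=least_squares(lambda q:(proj(T(q,rim),pt,wt)-uv).ravel(),[.4,.05,0]);print("tote",r.x,r.fun.reshape(-1,2).round(1).tolist())
tq=r.x
print("plate z0",onz([[229.5,114],[293.7,118.7],[226,154.5],[290.5,180]],.008,pt,wt).round(3).tolist())
# dispenser: channel end corners, bar
print("hood/chan: ",onz([[237.5,105],[251.5,105.5]],.205,pt,wt).round(3).tolist())
E
python3 fit.py
```

```text
bar (array([ 0.53716314, -0.08814691,  0.18306957]), array([ 0.11543281, -0.10476315,  0.11664061,  0.03047554]))
tote [ 0.54959626  0.06709462 -0.02125545] [[0.4, 0.5], [-0.2, 0.2], [0.5, -0.2], [-0.7, -0.3], [-0.0, -0.2]]
plate z0 [[0.858, 0.116, 0.008], [0.833, -0.131, 0.008], [0.695, 0.131, 0.008], [0.59, -0.108, 0.008]]
hood/chan:  [[0.807, 0.077, 0.205], [0.804, 0.03, 0.205]]
```

```bash
cat > plan.py <<'E'
from h import *
from workcell import telemetry
def rowsto(pos,Rm,n,o=None):
    """rows: first pure turn mixed with shift; shift taken in axes before each row's turn"""
    o=o or telemetry.observe()
    p=np.array(o["eef_pos"]);Rc=R.from_quat(o["tcp_rot"])
    rel=(Rc.inv()*R.from_matrix(Rm)).as_rotvec()
    d=(np.array(pos)-p)/n
    out=[]
    for i in range(n):
        Ri=Rc*R.from_rotvec(rel*i/n)
        out.append((np.round(Ri.inv().apply(d)*100,2).tolist(),np.round(rel/n,3).tolist()))
    return out
E
python3 - <<'E'
from plan import *
o=telemetry.observe();M=R.from_quat(o["tcp_rot"]).as_matrix();print(M.round(3))
yaw=-0.05
# candidate: tool z = +/- tote y
for s in(1,-1):
    z=s*np.array([-np.sin(yaw),np.cos(yaw),0]);y=np.array([0,0,-1.]);x=np.cross(y,z)
    Rm=np.c_[x,y,z];print(s,R.from_matrix(M.T@Rm).as_rotvec().round(3))
    for r in rowsto([.42,-.02,.42],Rm,12): print(r)
E
```

```text
[[-0.915  0.     0.403]
 [-0.403  0.    -0.915]
 [-0.    -1.    -0.   ]]
1 [-0.    -2.677 -0.   ]
([-3.14, -1.57, -2.81], [-0.0, -0.223, -0.0])
([-3.68, -1.57, -2.05], [-0.0, -0.223, -0.0])
([-4.04, -1.57, -1.18], [-0.0, -0.223, -0.0])
([-4.2, -1.57, -0.26], [-0.0, -0.223, -0.0])
([-4.16, -1.57, 0.68], [-0.0, -0.223, -0.0])
([-3.9, -1.57, 1.58], [-0.0, -0.223, -0.0])
([-3.46, -1.57, 2.4], [-0.0, -0.223, -0.0])
([-2.84, -1.57, 3.11], [-0.0, -0.223, -0.0])
([-2.08, -1.57, 3.66], [-0.0, -0.223, -0.0])
([-1.22, -1.57, 4.03], [-0.0, -0.223, -0.0])
([-0.3, -1.57, 4.2], [-0.0, -0.223, -0.0])
([0.64, -1.57, 4.16], [-0.0, -0.223, -0.0])
-1 [ 0.     0.465 -0.   ]
([-3.14, -1.57, -2.81], [0.0, 0.039, -0.0])
([-3.02, -1.57, -2.93], [0.0, 0.039, -0.0])
([-2.91, -1.57, -3.05], [0.0, 0.039, -0.0])
([-2.79, -1.57, -3.16], [0.0, 0.039, -0.0])
([-2.66, -1.57, -3.26], [0.0, 0.039, -0.0])
([-2.54, -1.57, -3.36], [0.0, 0.039, -0.0])
([-2.4, -1.57, -3.46], [0.0, 0.039, -0.0])
([-2.27, -1.57, -3.55], [0.0, 0.039, -0.0])
([-2.13, -1.57, -3.63], [0.0, 0.039, -0.0])
([-1.99, -1.57, -3.71], [0.0, 0.039, -0.0])
([-1.84, -1.57, -3.79], [0.0, 0.039, -0.0])
([-1.69, -1.57, -3.86], [0.0, 0.039, -0.0])
```

Request:
send_rows(
  motion=[
    [[-3.1,-1.6,-2.8],[0,0.04,0],0],
    [[-3.0,-1.6,-2.9],[0,0.04,0],0],
    [[-2.9,-1.6,-3.0],[0,0.04,0],0],
    [[-2.8,-1.6,-3.2],[0,0.04,0],0],
    [[-2.7,-1.6,-3.3],[0,0.04,0],0],
    [[-2.5,-1.6,-3.4],[0,0.04,0],0],
    [[-2.4,-1.6,-3.5],[0,0.04,0],0],
    [[-2.3,-1.6,-3.5],[0,0.04,0],0],
    [[-2.1,-1.6,-3.6],[0,0.04,0],0],
    [[-2.0,-1.6,-3.7],[0,0.04,0],0],
    [[-1.8,-1.6,-3.8],[0,0.04,0],0],
    [[-1.7,-1.6,-3.9],[0,0.04,0],0],
  ],
)

```text
time: 2.7
eef_pos: [0.4228, -0.02, 0.424]
tcp_rot: [-0.024, -0.707, 0.707, 0.023]
wrist_force: [-0.3, -1.3, 0.6]
width: -0.0002
```

Request:
send_rows(
  motion=[
    [[0,0,0],[0,0,0],0],
    [[0,0,0],[0,0,0],0],
  ],
)

```text
time: 2.95
eef_pos: [0.4222, -0.0218, 0.4229]
tcp_rot: [-0.023, -0.707, 0.707, 0.023]
wrist_force: [0.3, -0.4, 0.2]
width: -0.0002
```

```bash
python3 - <<'E'
from workcell import telemetry,cams
from h import *
o=telemetry.observe();print({k:np.round(v,3).tolist() for k,v in o.items()})
p=cams.get_image("wrist");save(p,o,"w2");print(p["fov_y"],np.round(p["tool_from_camera"],3).tolist())
save(cams.get_image("scene"),o,"s2");save(cams.get_image("top"),o,"t2")
E
```

```text
{'time': 2.95, 'q': [-0.33, 0.021, 1.357, -0.0, 1.765, 1.306], 'dq': [-0.024, -0.001, 0.007, 0.001, 0.001, 0.001], 'effort': [1.115, -28.726, -27.899, 0.04, 0.017, 0.032], 'eef_pos': [0.422, -0.022, 0.423], 'tcp_rot': [-0.023, -0.707, 0.707, 0.023], 'wrist_force': [0.314, -0.434, 0.163], 'moment': [-0.019, -0.035, -0.027], 'width': -0.0}
66.85633176074467 [[-0.001, 0.965, 0.261, -0.066], [-0.0, -0.261, 0.965, -0.142], [1.0, 0.001, 0.0, -0.002], [0.0, 0.0, 0.0, 1.0]]
```

View pics/w2.png

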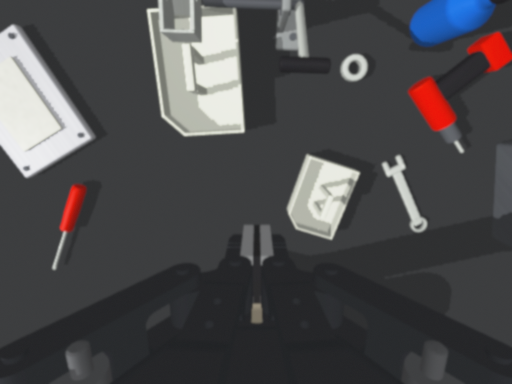

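View pics/s2.png

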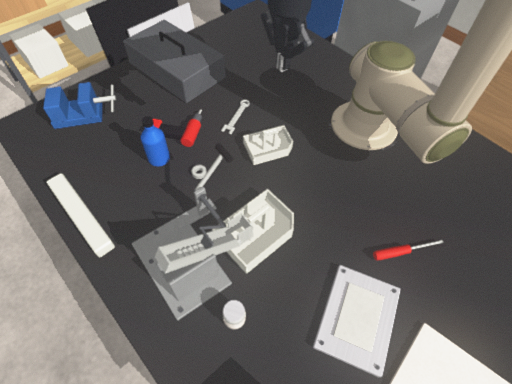

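The wrist view shows the black bar at about (279–330, 65), the tote with its bevel at (170,125), and the handle at about (190,65). Next I'll zoom in and triangulate.

```bash
python3 - <<'E'
from h import *
crop("w2",140,0,340,145,4,"w2z");crop("s2",180,130,310,290,4,"s2z")
E
```

```text
(no output)
```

View pics/w2z.png

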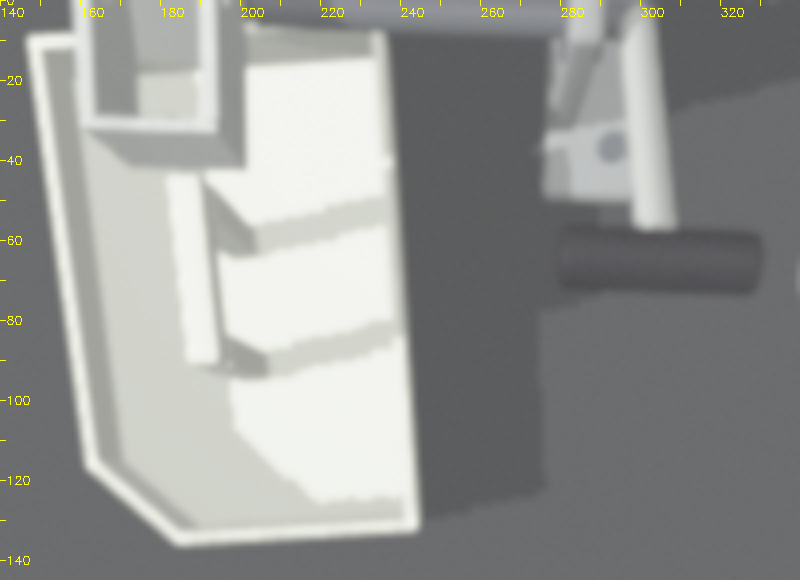

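View pics/s2z.png

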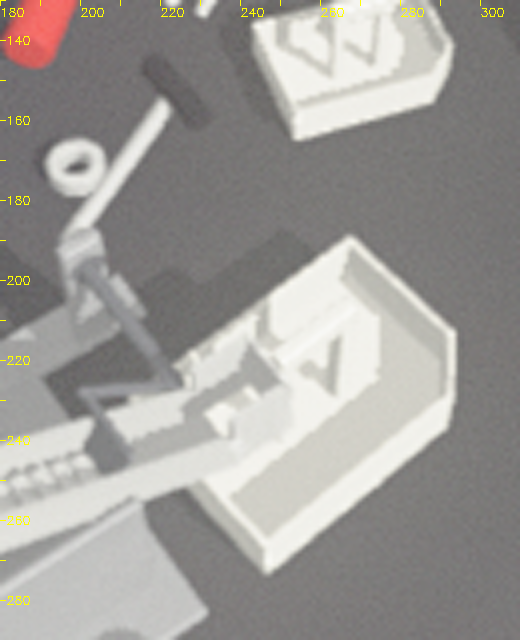

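```bash
cat > fit2.py <<'E'
from h import *
pt,_,wt=load("top1");ps,_,ws=load("s2");pw,_,ww=load("w2")
def T(q,P): c,s=np.cos(q[2]),np.sin(q[2]);P=np.atleast_2d(P);return np.c_[c*P[:,0]-s*P[:,1]+q[0],s*P[:,0]+c*P[:,1]+q[1],P[:,2]]
def tri(obs):
    r=least_squares(lambda X:np.concatenate([(proj(X,p,w)[0]-uv) for uv,p,w in obs]),[.4,0,.1]);return r.x.round(4),r.fun.round(1)
b=[((305,64.5),pw,ww),((224.3,153),ps,ws),((289,183),pt,wt)]
print("bar3",tri(b),"bar2",tri(b[:2]))
print("bar on z=.192",onz([[305,64.5]],.192,pw,ww),onz([[279.5,64]],.192,pw,ww),onz([[330.5,65.5]],.192,pw,ww),onz([[224.3,153]],.192,ps,ws))
rim=np.array([[.1,.07,.045],[-.065,.07,.045],[-.1,.035,.045],[-.1,-.07,.045],[.1,-.07,.045]])
ut=np.array([[224,162.5],[224,207],[233,217],[263.5,217],[262.5,163]])
uw=np.array([[146.5,9],[161.5,117],[184.5,136],[244.7,133],[237,8]])
us=np.array([[247,268],[292,231],[294,213.2],[267.5,188.7]])
f=lambda q:np.concatenate([(proj(T(q,rim),pt,wt)-ut).ravel(),(proj(T(q,rim),pw,ww)-uw).ravel(),(proj(T(q,rim[:4]),ps,ws)-us).ravel()])
r=least_squares(f,[.4,.05,0],loss="soft_l1");print("tote",r.x.round(4),r.fun.reshape(-1,2).round(1).tolist() if len(r.fun)==28 else f(r.x).reshape(-1,2).round(1).tolist())
r2=least_squares(lambda q:(proj(T(q,rim),pw,ww)-uw).ravel(),[.4,.05,0]);print("wrist only",r2.x.round(4),r2.fun.round(1))
print("handle -x end top", onz([[191.5,91]],.115,pw,ww), "pred",T(r.x,[[-.032,0,.115]]))
print("hood front corners z.134?",onz([[159.5,31],[193.5,33]],.134,pw,ww), onz([[163,31+4],[201,42]],.076,pw,ww))
E
python3 fit2.py
```

```text
bar3 (array([ 0.5386, -0.086 ,  0.1903]), array([-0. ,  0.6, -0.7, -0. , -0.4, -1. ])) bar2 (array([ 0.5388, -0.0855,  0.1915]), array([-0.3,  0.2, -0.7, -0.2]))
bar on z=.192 [[ 0.53899565 -0.08577031  0.192     ]] [[ 0.54148078 -0.05551783  0.192     ]] [[ 0.5359606  -0.11605682  0.192     ]] [[ 0.53809037 -0.08355029  0.192     ]]
tote [ 0.5545  0.0683 -0.0169] [[-0.1, -0.7], [-0.5, -1.0], [0.2, -1.5], [-0.9, -1.7], [-0.5, -1.5], [1.8, 0.9], [0.4, -0.1], [-0.3, 0.4], [-1.0, 0.5], [-0.7, -2.9], [-0.7, -1.9], [1.6, -2.6], [-0.2, -0.7], [0.7, -0.4]]
wrist only [ 0.554   0.0685 -0.0194] [ 1.9  1.   0.3  0.1 -0.4  0.6 -1.2  0.9 -0.6 -2.5]
handle -x end top [[0.52411257 0.06853459 0.115     ]] pred [[0.52247558 0.06888732 0.115     ]]
hood front corners z.134? [[0.60104711 0.09807554 0.134     ]
 [0.59568991 0.05296204 0.134     ]] [[0.610456   0.11006658 0.076     ]
 [0.59704885 0.05341327 0.076     ]]
```

```bash
cat >> plan.py <<'E'
def Rdown(yaw):
    z=-np.array([-np.sin(yaw),np.cos(yaw),0]);y=np.array([0,0,-1.]);x=np.cross(y,z);return np.c_[x,y,z]
def path(pts,Rm):
    o=telemetry.observe();M=np.array(Rm);prev=np.array(o["eef_pos"]);
    for q in pts:
        q=np.array(q);print((M.T@(q-prev)*100).round(2).tolist());prev=q
E
python3 - <<'E'
from plan import *
o=telemetry.observe();M=R.from_quat(o["tcp_rot"]).as_matrix();print(M.round(3))
for r in rowsto([.539,-.086,.215],Rdown(-.018),8): print(r)
h=np.array([.6306,-.0943,.100]);u=np.array([-.996,.09,0])
pts=[]
for t in np.radians([45,40,35,30,25,20,15,10,5,1]): pts.append(h+.13*(np.cos(t)*u+np.sin(t)*np.array([0,0,1]))+[0,0,.0095])
prev=np.array([.539,-.086,.215])
for q in pts: print(q.round(3),(Rdown(-.018).T@(q-prev)*100).round(2).tolist());prev=q
E
```

```text
[[-0.998 -0.001 -0.067]
 [ 0.067  0.    -0.998]
 [ 0.001 -1.    -0.   ]]
([-1.51, 2.6, 0.7], [0.0, -0.006, 0.0])
([-1.51, 2.6, 0.71], [0.0, -0.006, 0.0])
([-1.5, 2.6, 0.72], [0.0, -0.006, 0.0])
([-1.5, 2.6, 0.73], [0.0, -0.006, 0.0])
([-1.49, 2.6, 0.73], [0.0, -0.006, 0.0])
([-1.49, 2.6, 0.74], [0.0, -0.006, 0.0])
([-1.48, 2.6, 0.75], [0.0, -0.006, 0.0])
([-1.48, 2.6, 0.76], [0.0, -0.006, 0.0])
[ 0.539 -0.086  0.201] [-0.0, 1.36, 0.0]
[ 0.531 -0.085  0.193] [0.76, 0.84, -0.06]
[ 0.525 -0.085  0.184] [0.69, 0.9, -0.05]
[ 0.518 -0.084  0.174] [0.61, 0.96, -0.04]
[ 0.513 -0.084  0.164] [0.52, 1.01, -0.04]
[ 0.509 -0.083  0.154] [0.43, 1.05, -0.03]
[ 0.506 -0.083  0.143] [0.34, 1.08, -0.02]
[ 0.503 -0.083  0.132] [0.24, 1.11, -0.02]
[ 0.502 -0.083  0.121] [0.15, 1.12, -0.01]
[ 0.501 -0.083  0.112] [0.05, 0.91, -0.0]
```

Request:
send_rows(
  motion=[
    [[-1.5,2.6,0.7],[0,-0.006,0],0],
    [[-1.5,2.6,0.7],[0,-0.006,0],0],
    [[-1.5,2.6,0.7],[0,-0.006,0],0],
    [[-1.5,2.6,0.73],[0,-0.006,0],0],
    [[-1.5,2.6,0.73],[0,-0.006,0],0],
    [[-1.5,2.6,0.74],[0,-0.006,0],0],
    [[-1.5,2.6,0.75],[0,-0.006,0],0],
    [[-1.5,2.6,0.76],[0,-0.006,0],0],
    [[0,0,0],[0,0,0],0],
    [[0,0,0],[0,0,0],0],
  ],
)

```text
time: 4.35
eef_pos: [0.5396, -0.085, 0.2164]
tcp_rot: [-0.007, -0.707, 0.707, 0.006]
wrist_force: [0.3, 0.1, 0.5]
width: 0.0005
```

```bash
python3 - <<'E'
from workcell import telemetry,cams
from h import *
o=telemetry.observe();print(o["eef_pos"],o["q"])
save(cams.get_image("wrist"),o,"w3");save(cams.get_image("scene"),o,"s3")
crop("w3",150,60,350,290,3,"w3z") 
crop("s3",150,100,310,280,3,"s3z")
a=cv2.imread("pics/w3z.png");b=cv2.imread("pics/s3z.png")
E
```

```text
[ 0.53959209 -0.08501673  0.21637662] [-3.70825529e-01  3.70493694e-01  1.45727015e+00  8.30150395e-06
  1.31276088e+00  1.21780541e+00]
```

View pics/w3.png

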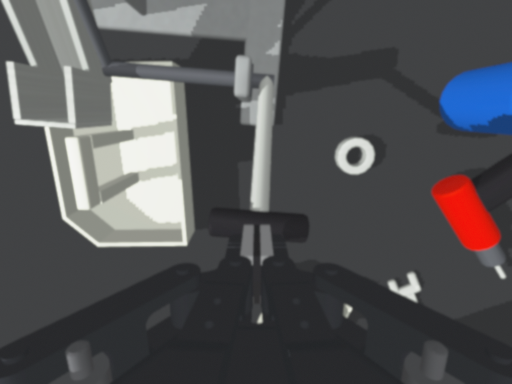

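View pics/s3z.png

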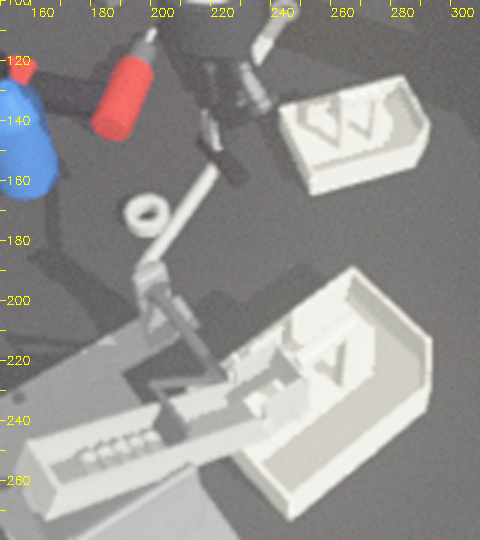

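The closed fingertips are centred over the bar (about 258,225). Now I'll press along the arc.

Request:
send_rows(
  motion=[
    [[0,1.4,0],[0,0,0],0],
    [[0.75,0.85,-0.05],[0,0,0],0],
    [[0.7,0.9,-0.05],[0,0,0],0],
    [[0.6,0.95,-0.05],[0,0,0],0],
    [[0.5,1.0,-0.05],[0,0,0],0],
    [[0.45,1.05,-0.05],[0,0,0],0],
    [[0.35,1.1,0],[0,0,0],0],
    [[0.25,1.1,0],[0,0,0],0],
    [[0.15,1.1,0],[0,0,0],0],
    [[0.05,0.7,0],[0,0,0],0],
  ],
)

```text
time: 5.7
eef_pos: [0.5008, -0.0812, 0.1132]
tcp_rot: [0.005, 0.707, -0.707, -0.007]
wrist_force: [-3.3, 1.1, 6.8]
width: -0.0002
```

Request:
send_rows(
  motion=[
    [[0,0.2,0],[0,0,0],0],
    [[0,0,0],[0,0,0],0],
  ],
)

```text
time: 5.95
eef_pos: [0.501, -0.0812, 0.1116]
tcp_rot: [0.005, 0.707, -0.707, -0.007]
wrist_force: [-4.9, 0.9, 6.1]
width: 0.0
```

Request:
send_rows(
  motion=[
    [[0,0.2,0],[0,0,0],0],
    [[0,0.1,0],[0,0,0],0],
    [[0,0,0],[0,0,0],0],
  ],
)

```text
time: 6.32
eef_pos: [0.5011, -0.0813, 0.1087]
tcp_rot: [0.006, 0.707, -0.707, -0.006]
wrist_force: [-3.8, 1.2, 5.8]
width: -0.0001
```

Request:
send_rows(
  motion=[
    [[0,0.15,0],[0,0,0],0],
    [[0,0,0],[0,0,0],0],
  ],
)

```text
time: 6.58
eef_pos: [0.5012, -0.0813, 0.1072]
tcp_rot: [0.006, 0.707, -0.707, -0.006]
wrist_force: [-4.3, 1.3, 6.6]
width: -0.0001
```

```bash
python3 - <<'E'
from workcell import telemetry,cams
from h import *
o=telemetry.observe();print(o["eef_pos"],o["wrist_force"])
save(cams.get_image("scene"),o,"s4")
crop("s4",130,130,310,290,3,"s4z")
E
```

```text
[ 0.50115054 -0.08130096  0.10723428] [-4.33466905  1.32657954  6.63652313]
```

View pics/s4z.png

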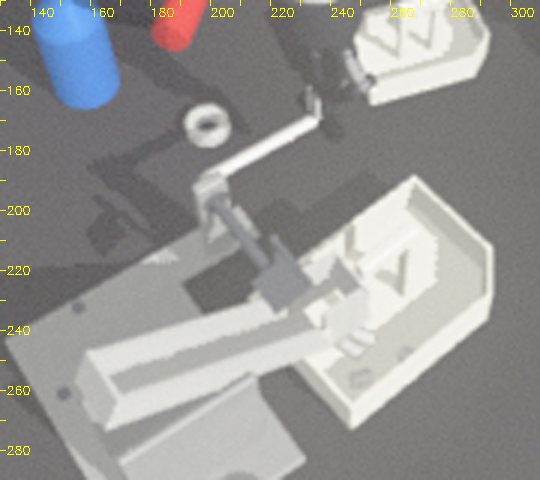

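The gate is open and the pins are falling into the tote. I'll keep pressing to the stop.

Request:
send_rows(
  motion=[
    [[0,0.15,0],[0,0,0],0],
    [[0,0.15,0],[0,0,0],0],
    [[0,0,0],[0,0,0],0],
  ],
)

```text
time: 7.0
eef_pos: [0.5013, -0.0814, 0.1059]
tcp_rot: [-0.006, -0.707, 0.707, 0.006]
wrist_force: [-10.0, 2.3, 22.2]
width: 0.0001
```

Request:
send_rows(
  motion=[
    [[0,0.15,0],[0,0,0],0],
    [[0,0.15,0],[0,0,0],0],
    [[0,0,0],[0,0,0],0],
  ],
)

```text
time: 7.38
eef_pos: [0.5014, -0.0814, 0.1048]
tcp_rot: [-0.006, -0.707, 0.707, 0.006]
wrist_force: [-18.2, 4.2, 41.9]
width: -0.0003
```

Request:
send_rows(
  motion=[
    [[0,-0.2,0],[0,0,0],0],
    [[0,0,0],[0,0,0],0],
    [[0,0,0],[0,0,0],0],
    [[0,0,0],[0,0,0],0],
    [[0,0,0],[0,0,0],0],
    [[0,0,0],[0,0,0],0],
    [[0,0,0],[0,0,0],0],
    [[0,0,0],[0,0,0],0],
    [[0,0,0],[0,0,0],0],
    [[0,0,0],[0,0,0],0],
    [[0,0,0],[0,0,0],0],
    [[0,0,0],[0,0,0],0],
  ],
)

```text
time: 8.88
eef_pos: [0.5013, -0.0814, 0.1056]
tcp_rot: [-0.006, -0.707, 0.707, 0.006]
wrist_force: [-13.3, 3.6, 29.4]
width: 0.0
```

Request:
send_rows(
  motion=[
    [[0,-0.8,0],[0,0,0],0],
    [[-0.1,-1.1,0],[0,0,0],0],
    [[-0.2,-1.1,0],[0,0,0],0],
    [[-0.3,-1.1,0],[0,0,0],0],
    [[-0.4,-1.05,0.05],[0,0,0],0],
    [[-0.5,-1.0,0.05],[0,0,0],0],
    [[-0.6,-1.0,0.05],[0,0,0],0],
    [[-0.6,-1.0,0.05],[0,0,0],0],
    [[-0.7,-1.0,0.05],[0,0,0],0],
    [[-0.4,-1.5,0],[0,0,0],0],
    [[0,-2,0],[0,0,0],0],
    [[0,-2,0],[0,0,0],0],
  ],
)

```text
time: 10.38
eef_pos: [0.5395, -0.0846, 0.25]
tcp_rot: [0.005, 0.707, -0.707, -0.007]
wrist_force: [0.1, 0.1, -0.4]
width: -0.0
```

```bash
python3 - <<'E'
from workcell import telemetry,cams
from h import *
o=telemetry.observe();print(o["eef_pos"],o["wrist_force"])
save(cams.get_image("scene"),o,"s5");save(cams.get_image("wrist"),o,"w5")
crop("s5",130,130,310,290,3,"s5z")
E
```

```text
[ 0.53952113 -0.08463772  0.25003911] [ 0.12212828  0.06859819 -0.38467861]
```

View pics/s5z.png

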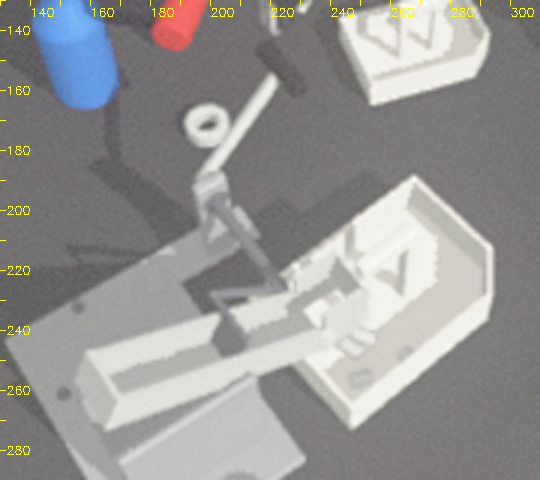

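View pics/w5.png

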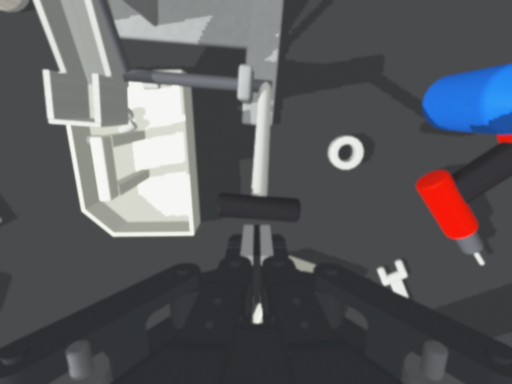

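```bash
python3 - <<'E'
from plan import *
for r in rowsto([.55,.0685,.26],Rdown(-.018),6): print(r)
E
```

```text
([-0.12, -0.15, -2.56], [-0.0, 0.0, -0.0])
([-0.12, -0.15, -2.56], [-0.0, 0.0, -0.0])
([-0.12, -0.15, -2.56], [-0.0, 0.0, -0.0])
([-0.12, -0.15, -2.56], [-0.0, 0.0, -0.0])
([-0.12, -0.14, -2.56], [-0.0, 0.0, -0.0])
([-0.12, -0.14, -2.56], [-0.0, 0.0, -0.0])
```

Request:
send_rows(
  motion=[
    [[-0.12,-0.15,-2.56],[0,0,0],0.5],
    [[-0.12,-0.15,-2.56],[0,0,0],0.8],
    [[-0.12,-0.15,-2.56],[0,0,0],0.8],
    [[-0.12,-0.15,-2.56],[0,0,0],0.8],
    [[-0.12,-0.15,-2.56],[0,0,0],0.8],
    [[-0.12,-0.15,-2.56],[0,0,0],0.8],
    [[0,0,0],[0,0,0],0.8],
    [[0,0,0],[0,0,0],0.8],
  ],
)

```text
time: 11.48
eef_pos: [0.5494, 0.0681, 0.2581]
tcp_rot: [-0.006, -0.707, 0.707, 0.007]
wrist_force: [-0.3, 0.1, 0.8]
width: 0.0683
```

```bash
python3 - <<'E'
from workcell import telemetry,cams
from h import *
o=telemetry.observe();print(o["eef_pos"],o["width"])
save(cams.get_image("wrist"),o,"w6");save(cams.get_image("scene"),o,"s6")
p,o,w=load("w6")
q=[.554,.0685,-.018]
c,s=np.cos(q[2]),np.sin(q[2])
P=[[x,y,z] for x,y,z in [(-.032,.006,.115),(-.032,-.006,.115),(.032,.006,.115),(.032,-.006,.115),(-.1,-.07,.045),(-.1,.035,.045)]]
P=np.array([[c*x-s*y+q[0],s*x+c*y+q[1],z] for x,y,z in P])
i=p["color"].copy()
for u in proj(P,p,w): cv2.circle(i,tuple(int(v) for v in u.round()),2,(0,0,255),1)
g=np.array(o["eef_pos"]);
cv2.imwrite("pics/w6o.png",i)
E
```

```text
[0.54943437 0.06811875 0.25807368] 0.06831250692704191
```

View pics/w6o.png

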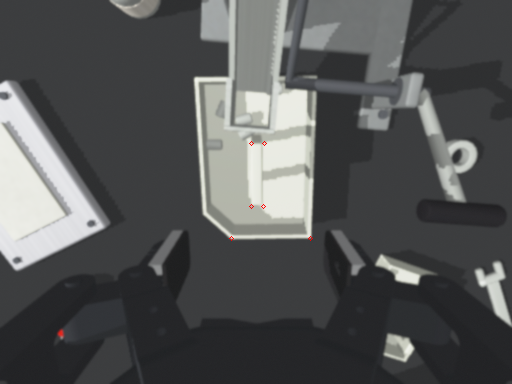

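The overlay agrees with the handle, which spans about (250–263, 143–206). I'll descend and grip.

Request:
send_rows(
  motion=[
    [[0,2.2,-0.03],[0,0,0],0.8],
    [[0,2.2,-0.03],[0,0,0],0.8],
    [[0,2.2,-0.03],[0,0,0],0.8],
    [[0,2.2,-0.03],[0,0,0],0.8],
    [[0,2.2,0],[0,0,0],0.8],
    [[0,2.2,0],[0,0,0],0.8],
    [[0,2.0,0],[0,0,0],0.8],
    [[0,1.8,0],[0,0,0],0.8],
    [[0,0.2,0],[0,0,0],0.8],
    [[0,0,0],[0,0,0],0.8],
  ],
)

```text
time: 12.82
eef_pos: [0.5499, 0.0695, 0.0873]
tcp_rot: [-0.006, -0.707, 0.707, 0.006]
wrist_force: [-0.6, 0.6, -0.4]
width: 0.0682
```

```bash
python3 - <<'E'
from workcell import telemetry,cams
from h import *
o=telemetry.observe();print(o["eef_pos"],o["width"],o["wrist_force"])
save(cams.get_image("wrist"),o,"w7");save(cams.get_image("scene"),o,"s7")
E
```

```text
[0.54991861 0.06953815 0.08731619] 0.0682210446643437 [-0.63391253  0.56004054 -0.41018157]
```

View pics/w7.png

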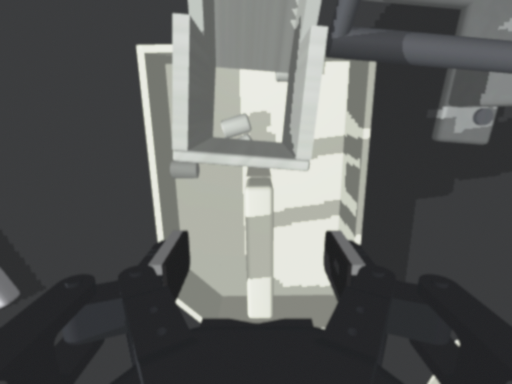

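Request:
send_rows(
  motion=[
    [[0,0,0],[0,0,0],0.3],
    [[0,0,0],[0,0,0],0.1],
    [[0,0,0],[0,0,0],0],
    [[0,0,0],[0,0,0],0],
    [[0,0,0],[0,0,0],0],
    [[0,0,0],[0,0,0],0],
  ],
  force=100,
)

```text
time: 13.68
eef_pos: [0.5498, 0.0699, 0.0872]
tcp_rot: [-0.006, -0.707, 0.707, 0.006]
wrist_force: [-1.1, 0.7, 6.6]
width: 0.0102
```

```bash
python3 - <<'E'
from workcell import telemetry,cams
from h import *
o=telemetry.observe();print(o["eef_pos"],o["width"],o["wrist_force"],o["q"])
save(cams.get_image("wrist"),o,"w8")
E
```

```text
[0.54983329 0.0699327  0.0871614 ] 0.010194327301923945 [-1.06043995  0.65323068  6.6096052 ] [-8.49078132e-02  5.27757649e-01  1.58366693e+00  4.49299244e-05
  1.02956286e+00  1.50301171e+00]
```

View pics/w8.png

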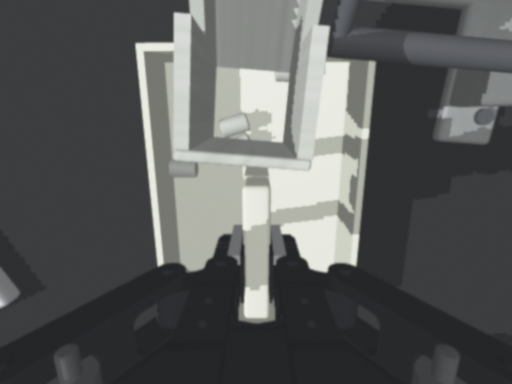

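```bash
python3 - <<'E'
from h import *
p,o,w=load("w2")
print(onz([[308,154],[359,173],[332,239],[289,211]],.03,p,w).round(3))
E
```

```text
[[ 0.408 -0.115  0.03 ]
 [ 0.366 -0.21   0.03 ]
 [ 0.235 -0.16   0.03 ]
 [ 0.299 -0.076  0.03 ]]
```

Request:
send_rows(
  motion=[
    [[0,-0.3,0],[0,0,0],0],
    [[0.4,0,0],[0,0,0],0],
    [[0.8,0,0],[0,0,0],0],
    [[1.2,0,0],[0,0,0],0],
    [[1.5,0,0],[0,0,0],0],
    [[1.5,0,0],[0,0,0],0],
    [[1.5,0,0],[0,0,0],0],
    [[1.5,0,0],[0,0,0],0],
    [[1.5,0,0],[0,0,0],0],
    [[1.2,0,0],[0,0,0],0],
    [[0.7,0,0],[0,0,0],0],
    [[0.3,0,0],[0,0,0],0],
  ],
)

```text
time: 15.22
eef_pos: [0.4284, 0.072, 0.0899]
tcp_rot: [-0.006, -0.707, 0.707, 0.006]
wrist_force: [0.5, -0.2, -3.8]
width: 0.0102
```

```bash
python3 - <<'E'
from workcell import telemetry,cams
from h import *
o=telemetry.observe();print(o["eef_pos"],o["width"],o["wrist_force"],o["q"])
save(cams.get_image("wrist"),o,"w9");save(cams.get_image("scene"),o,"s9")
crop("s9",180,130,360,310,3,"s9z")
E
```

```text
[0.42844883 0.07199606 0.0898827 ] 0.010209654851332779 [ 0.52943042 -0.22531173 -3.78548314] [-1.04527735e-01  2.99177106e-01  1.93506300e+00  3.17342899e-05
  9.07053044e-01  1.48350730e+00]
```

View pics/w9.png

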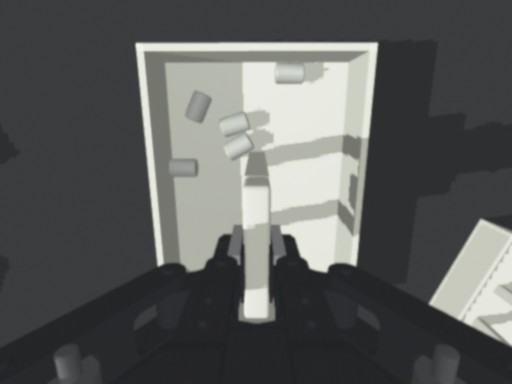

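View pics/s9z.png

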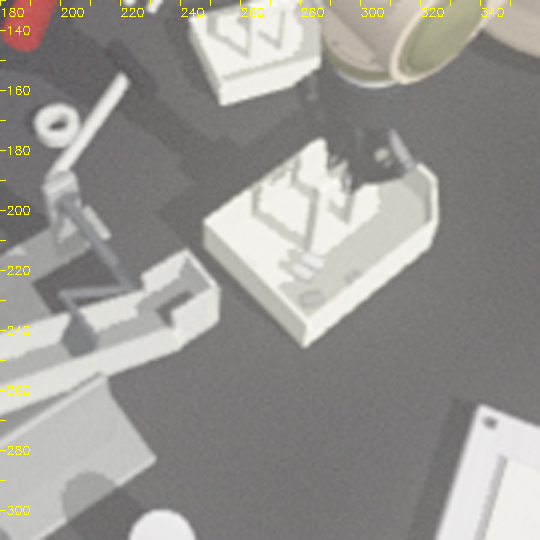

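All five pins are in the tote and the spout is clear. Now I'll lift it.

Request:
send_rows(
  motion=[
    [[0,-0.5,0],[0,0,0],0],
    [[0,-1.2,0],[0,0,0],0],
    [[0,-2,0],[0,0,0],0],
    [[0,-2.4,0],[0,0,0],0],
    [[0,-2.4,0],[0,0,0],0],
    [[0,-2.4,0],[0,0,0],0],
    [[0,-2.4,0],[0,0,0],0],
    [[0,-2.4,0],[0,0,0],0],
    [[0,-2.4,0],[0,0,0],0],
    [[0,-2,0],[0,0,0],0],
    [[0,-1.2,0],[0,0,0],0],
    [[0,-0.5,0],[0,0,0],0],
  ],
)

```text
time: 16.82
eef_pos: [0.4287, 0.072, 0.3084]
tcp_rot: [-0.006, -0.707, 0.707, 0.006]
wrist_force: [0.1, -0.7, -4.0]
width: 0.0108
```

Request:
send_rows(
  motion=[
    [[0,0,0],[0.01,0,0.01],0],
    [[0,0,0],[0.02,0,0.02],0],
    [[0,0,0],[0.02,0,0.02],0],
    [[0,0,0],[0.02,0,0.02],0],
    [[0,0,0],[0.02,0,0.02],0],
    [[0,0,0],[0.02,0,0.02],0],
    [[0,0,0],[0.02,0,0.02],0],
    [[0,0,0],[0.02,0,0.02],0],
    [[0,0,0],[0.02,0,0.02],0],
    [[0,0,0],[0.02,0,0.02],0],
    [[0,0,0],[0.02,0,0.02],0],
    [[0,0,0],[0.01,0,0.01],0],
  ],
)

```text
time: 18.32
eef_pos: [0.4286, 0.0721, 0.3078]
tcp_rot: [-0.083, -0.62, 0.777, -0.071]
wrist_force: [-0.1, -0.9, -3.5]
width: 0.0102
```

```bash
python3 - <<'E'
from workcell import telemetry,cams
from h import *
o=telemetry.observe();print(o["eef_pos"],o["width"],o["wrist_force"],o["q"]);print(R.from_quat(o["tcp_rot"]).as_matrix().round(3))
save(cams.get_image("wrist"),o,"w10");save(cams.get_image("scene"),o,"s10")
E
```

```text
[0.42856907 0.0721328  0.30779681] 0.01022742958960937 [-0.11537478 -0.90398998 -3.53690029] [ 0.03245633 -0.02567915  1.72416412 -0.24314568  1.23898345  1.67616479]
[[-0.976  0.214 -0.041]
 [-0.008 -0.221 -0.975]
 [-0.217 -0.952  0.217]]
```

View pics/w10.png

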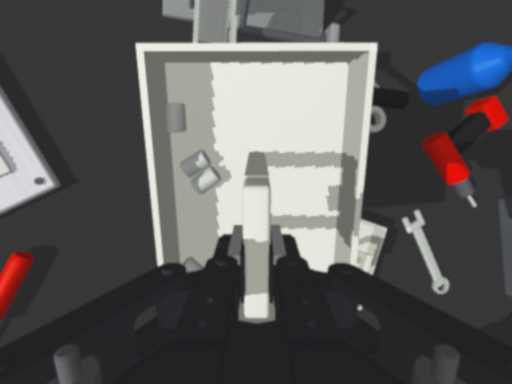

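View pics/s10.png

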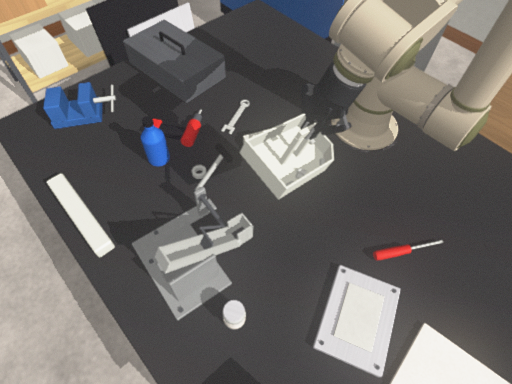

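Tilt is about 18° and the pins are sliding to the +y wall and corner. I'll keep tilting.

Request:
send_rows(
  motion=[
    [[0,0,0],[0.01,0,0.01],0],
    [[0,0,0],[0.02,0,0.02],0],
    [[0,0,0],[0.025,0,0.025],0],
    [[0,0,0],[0.025,0,0.025],0],
    [[0,0,0],[0.025,0,0.025],0],
    [[0,0,0],[0.025,0,0.025],0],
    [[0,0,0],[0.025,0,0.025],0],
    [[0,0,0],[0.025,0,0.025],0],
    [[0,0,0],[0.025,0,0.025],0],
    [[0,0,0],[0.025,0,0.025],0],
    [[0,0,0],[0.025,0,0.025],0],
    [[0,0,0],[0.02,0,0.02],0],
  ],
)

```text
time: 19.92
eef_pos: [0.4286, 0.0724, 0.3077]
tcp_rot: [-0.176, -0.491, 0.837, -0.165]
wrist_force: [-0.1, 0.2, -2.9]
width: 0.0102
```

Request:
send_rows(
  motion=[
    [[0,0,0],[0,0,0],0],
    [[0,0,0],[0,0,0],0],
    [[0,0,0],[0,0,0],0],
    [[0,0,0],[0,0,0],0],
  ],
)

```text
time: 20.42
eef_pos: [0.4287, 0.0719, 0.3079]
tcp_rot: [-0.176, -0.491, 0.837, -0.164]
wrist_force: [0.4, 0.6, -2.9]
width: 0.0105
```

```bash
cat > look.py <<'E'
import sys
from workcell import telemetry,cams
from h import *
n=sys.argv[1]
o=telemetry.observe();print(o["time"],o["eef_pos"],o["width"],o["wrist_force"],o["q"]);print(R.from_quat(o["tcp_rot"]).as_matrix().round(3))
save(cams.get_image("wrist"),o,"w"+n);save(cams.get_image("scene"),o,"s"+n);save(cams.get_image("top"),o,"t"+n)
crop("s"+n,220,90,360,220,4,"s%sz"%n);crop("t"+n,180,130,330,280,4,"t%sz"%n)
E
python3 look.py 11
```

```text
20.425 [0.4287313  0.07193848 0.30787537] 0.010481201771953592 [ 0.40945338  0.55057052 -2.90740615] [ 0.22203264 -0.06120966  1.882307   -0.69660072  1.0313123   2.09075513]
[[-0.884  0.448 -0.133]
 [-0.102 -0.463 -0.88 ]
 [-0.456 -0.765  0.455]]
```

View pics/w11.png

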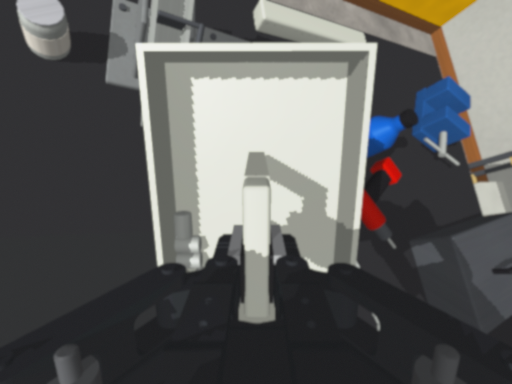

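View pics/s11z.png

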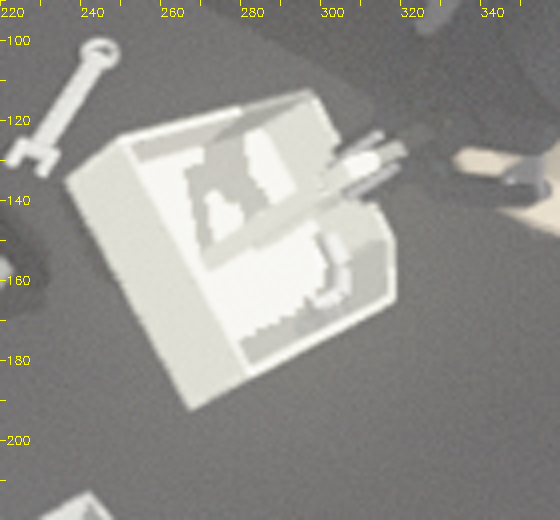

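View pics/t11z.png

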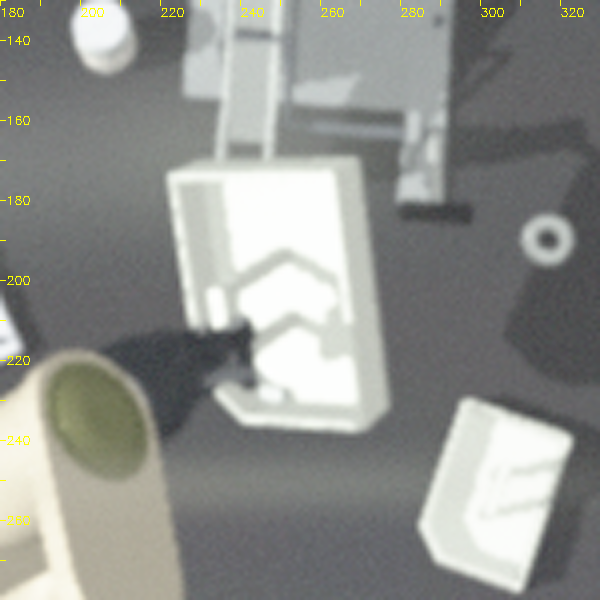

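```bash
cat > ov.py <<'E'
import sys
from h import *
n=sys.argv[1]
# tool from tote at grip: from w7 grip state: tote (0.554,.0685,-.018), tool (.5498,.0699,.0872)
p8,o8,w8=load("w8")
Tt=np.eye(4);Tt[:3,:3]=R.from_euler("z",-.018).as_matrix();Tt[:3,3]=[.554,.0697,0]
G=np.eye(4);G[:3,:3]=R.from_quat(o8["tcp_rot"]).as_matrix();G[:3,3]=o8["eef_pos"]
tt=np.linalg.inv(G)@Tt
fl=[[.096,.066,.004],[-.063,.066,.004],[-.096,.033,.004],[-.096,-.066,.004],[.096,-.066,.004]]
rm=[[.1,.07,.045],[-.065,.07,.045],[-.1,.035,.045],[-.1,-.07,.045],[.1,-.07,.045]]
grid=[[-.08,.05,.004]]+[[x,.066,.004] for x in np.arange(-.06,.1,.02)]+[[-.096,y,.004] for y in np.arange(-.06,.03,.02)]
for c,bx,s in (("s",(220,90,360,220),5),("t",(180,130,330,280),4),("w",(120,150,320,384),3)):
    p,o,w=load(c+n);g=np.eye(4);g[:3,:3]=R.from_quat(o["tcp_rot"]).as_matrix();g[:3,3]=o["eef_pos"];T=g@tt
    if c=="s":
        C=T@np.array([-.08,.05,.004,1]);print("corner",C[:3].round(3),"rim/floor z",[(T@np.array(q+[1]))[2].round(3) for q in fl],"tilt",np.degrees(np.arccos(T[2,2])))
    x0,y0,x1,y1=bx
    i=cv2.resize(p["color"][y0:y1,x0:x1],None,fx=s,fy=s,interpolation=cv2.INTER_CUBIC);i=np.clip(255*(i/255.)**.7,0,255).astype(np.uint8)
    f=lambda P:np.int32(((proj((np.c_[np.array(P),np.ones(len(P))]@T.T)[:,:3],p,w)-[x0,y0]+.5)*s))
    cv2.polylines(i,[f(fl)],True,(0,0,255),1);cv2.polylines(i,[f(rm)],True,(0,200,0),1)
    for k,u in enumerate(f(grid)): cv2.circle(i,tuple(map(int,u)),3,(255,0,0) if k else (255,0,255),-1)
    cv2.imwrite(f"pics/ov{c}{n}.png",i)
E
python3 ov.py 11
```

```text
corner [0.406 0.07  0.187] rim/floor z [np.float64(0.26), np.float64(0.187), np.float64(0.187), np.float64(0.233), np.float64(0.32)] tilt 40.084184116871704
```

View pics/ovs11.png

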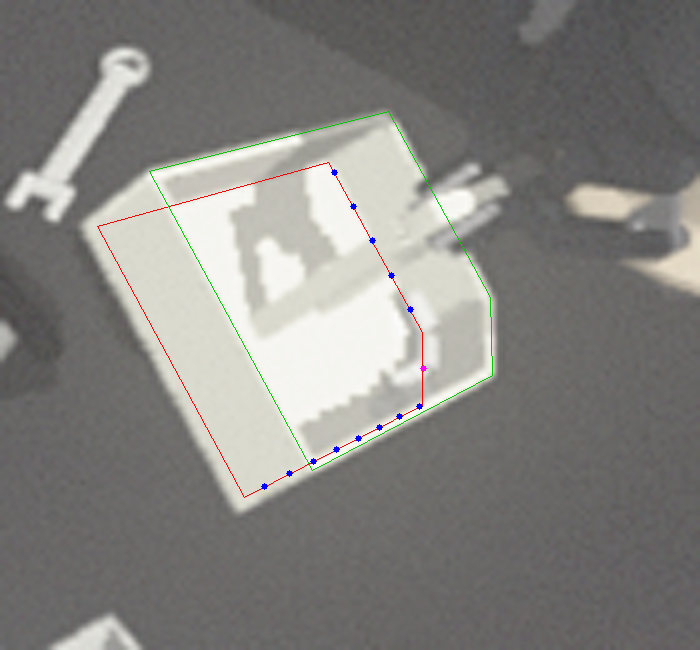

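View pics/ovw11.png

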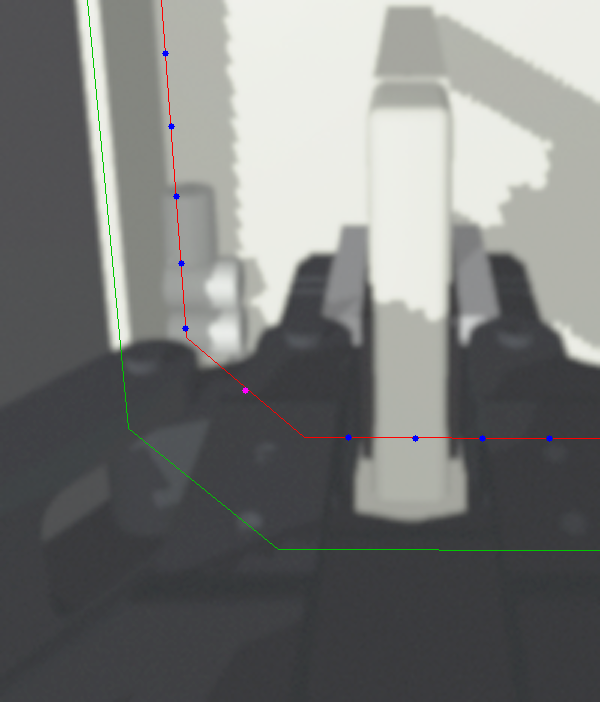

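View pics/ovt11.png

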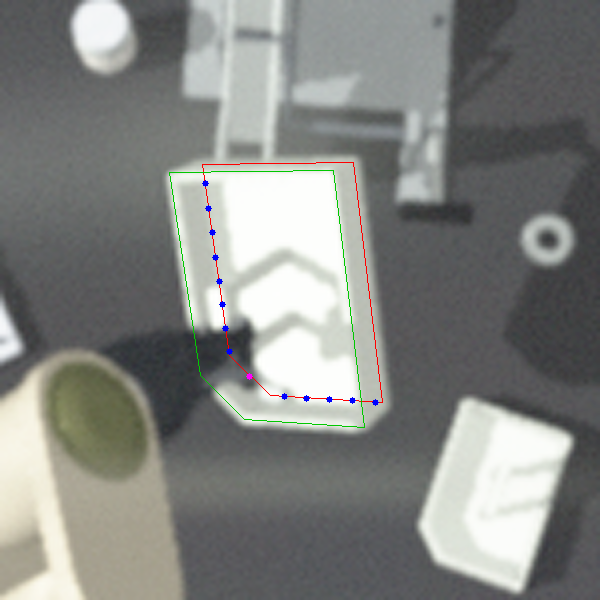

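At 40° the pins are gathered around the bevel, but one on the +y wall still trails at tote x of about -30 mm. I'll rock the tote toward -x, then toward +y, to pack them.

Request:
send_rows(
  motion=[
    [[0,0,0],[-0.02,0,0.03],0],
    [[0,0,0],[-0.04,0,0.05],0],
    [[0,0,0],[-0.05,0,0.05],0],
    [[0,0,0],[-0.05,0,0.05],0],
    [[0,0,0],[-0.05,0,0.05],0],
    [[0,0,0],[-0.04,0,0.04],0],
    [[0,0,0],[-0.02,0,0.02],0],
    [[0,0,0],[0,0,0],0],
    [[0,0,0],[0,0,0],0],
    [[0,0,0],[0,0,0],0],
  ],
)

```text
time: 21.82
eef_pos: [0.4287, 0.0722, 0.3078]
tcp_rot: [-0.22, -0.568, 0.731, -0.306]
wrist_force: [-0.1, 0.2, -3.3]
width: 0.01
```

```bash
python3 look.py 12; python3 ov.py 12
```

```text
21.825 [0.42871794 0.07215553 0.30775452] 0.01004359009919907 [-0.10773376  0.18898342 -3.2655484 ] [-0.00627946 -0.28996096  2.11069914 -0.31229541  0.55681154  1.63228807]
[[-0.716  0.697  0.026]
 [-0.197 -0.167 -0.966]
 [-0.669 -0.697  0.257]]
corner [0.431 0.092 0.186] rim/floor z [np.float64(0.3), np.float64(0.193), np.float64(0.18), np.float64(0.205), np.float64(0.334)] tilt 45.75857936950851
```

View pics/ovs12.png

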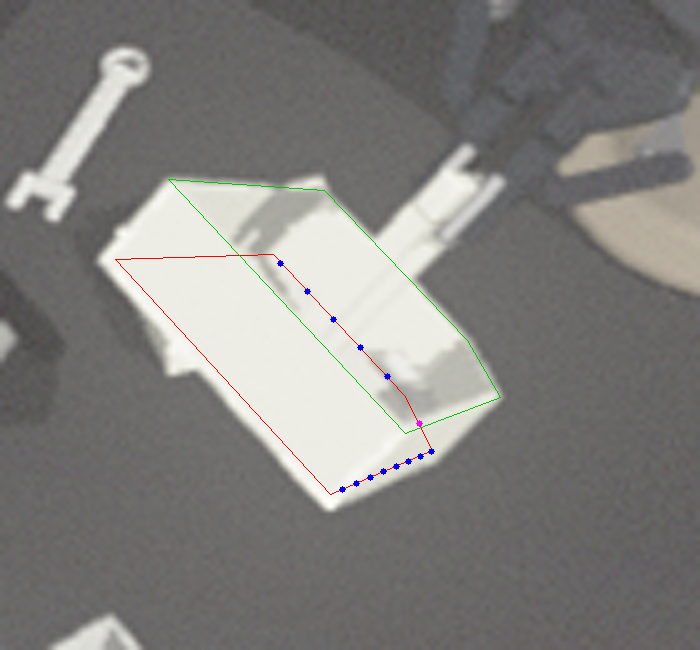

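View pics/ovw12.png

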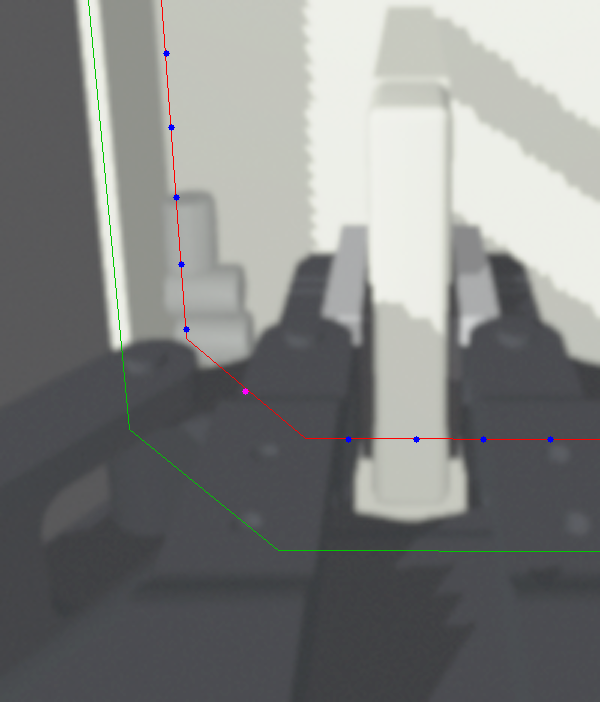

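The pins form a column along the +y wall. I'll tip it slightly to -y so the trailing pin rolls off beside the others, then come back.

Request:
send_rows(
  motion=[
    [[0,0,0],[-0.03,0,0],0],
    [[0,0,0],[-0.06,0,0],0],
    [[0,0,0],[-0.08,0,0],0],
    [[0,0,0],[-0.08,0,0],0],
    [[0,0,0],[-0.05,0,0],0],
    [[0,0,0],[-0.02,0,0],0],
    [[0,0,0],[0,0,0],0],
    [[0,0,0],[0,0,0],0],
    [[0,0,0],[0,0,0],0],
  ],
)

```text
time: 23.1
eef_pos: [0.4286, 0.0723, 0.3078]
tcp_rot: [0.168, 0.678, -0.632, 0.337]
wrist_force: [0.4, 0.1, -3.4]
width: 0.0105
```

```bash
python3 look.py 13; python3 ov.py 13
```

```text
23.1 [0.42858497 0.07229953 0.30779517] 0.010511965702395624 [ 0.40921128  0.05968972 -3.4482069 ] [-0.32284885 -0.33538279  2.1093519   0.51454011  0.77865459  0.73057795]
[[-0.716  0.654  0.244]
 [-0.198  0.146 -0.969]
 [-0.669 -0.742  0.025]]
corner [0.416 0.118 0.194] rim/floor z [np.float64(0.311), np.float64(0.205), np.float64(0.184), np.float64(0.186), np.float64(0.315)] tilt 42.02498794139383
```

View pics/ovw13.png

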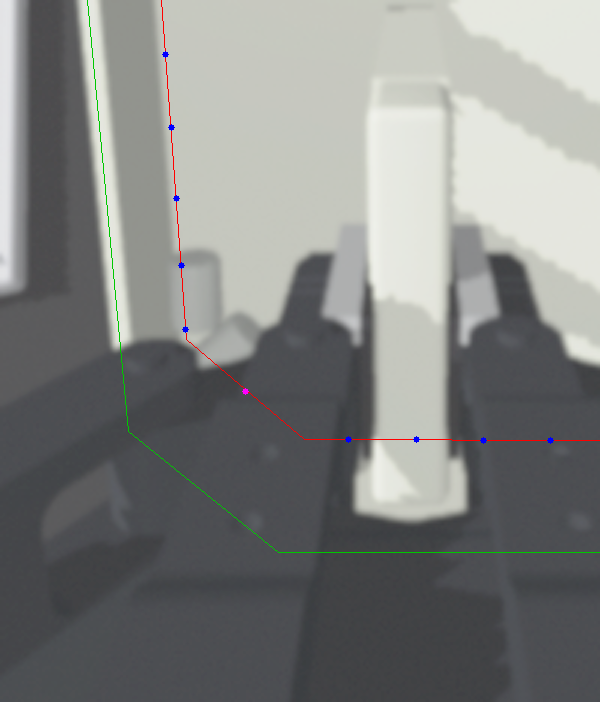

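View pics/ovt13.png

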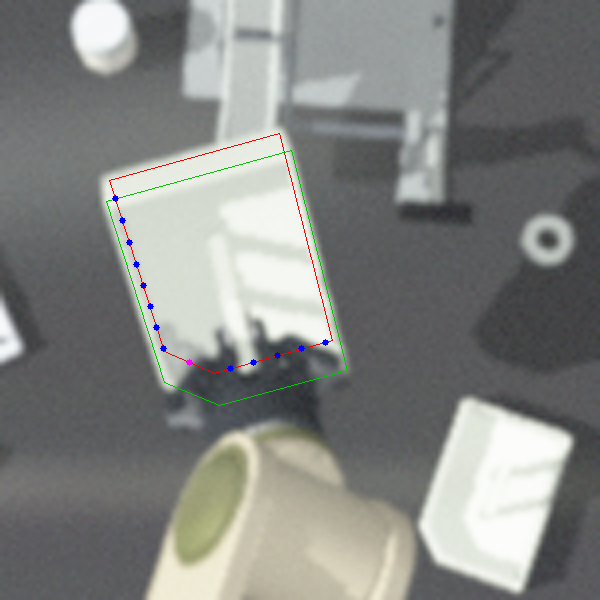

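Request:
send_rows(
  motion=[
    [[0,0,0],[0.03,0,0],0],
    [[0,0,0],[0.06,0,0],0],
    [[0,0,0],[0.07,0,0],0],
    [[0,0,0],[0.08,0,0],0],
    [[0,0,0],[0.08,0,-0.02],0],
    [[0,0,0],[0.06,0,-0.03],0],
    [[0,0,0],[0.06,0,-0.04],0],
    [[0,0,0],[0.06,0,-0.04],0],
    [[0,0,0],[0.06,0,-0.04],0],
    [[0,0,0],[0.05,0,-0.03],0],
    [[0,0,0],[0.02,0,-0.01],0],
    [[0,0,0],[0,0,0],0],
  ],
)

```text
time: 24.75
eef_pos: [0.4287, 0.0723, 0.3075]
tcp_rot: [-0.202, -0.469, 0.838, -0.192]
wrist_force: [0.1, -0.7, -3.6]
width: 0.0103
```

Request:
send_rows(
  motion=[
    [[0,0,0],[0,0,0],0],
    [[0,0,0],[0,0,0],0],
    [[0,0,0],[0,0,0],0],
  ],
)

```text
time: 25.12
eef_pos: [0.4286, 0.0719, 0.3078]
tcp_rot: [-0.203, -0.469, 0.838, -0.191]
wrist_force: [0.2, 0.4, -2.9]
width: 0.0103
```

```bash
python3 look.py 14; python3 ov.py 14
```

```text
25.125 [0.42856275 0.0718609  0.30782607] 0.010266446631985065 [ 0.2321179   0.35557806 -2.92310047] [ 0.25027456 -0.07428341  1.93321655 -0.80750389  0.97629051  2.20373032]
[[-0.845  0.511 -0.161]
 [-0.131 -0.487 -0.863]
 [-0.519 -0.708  0.478]]
corner [0.415 0.065 0.186] rim/floor z [np.float64(0.269), np.float64(0.187), np.float64(0.186), np.float64(0.233), np.float64(0.333)] tilt 44.88196008351353
```

View pics/ovw14.png

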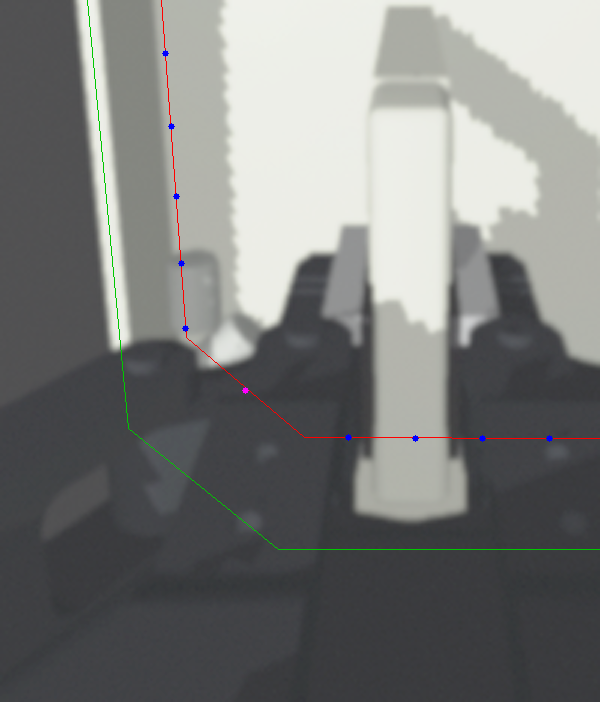

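View pics/ovs14.png

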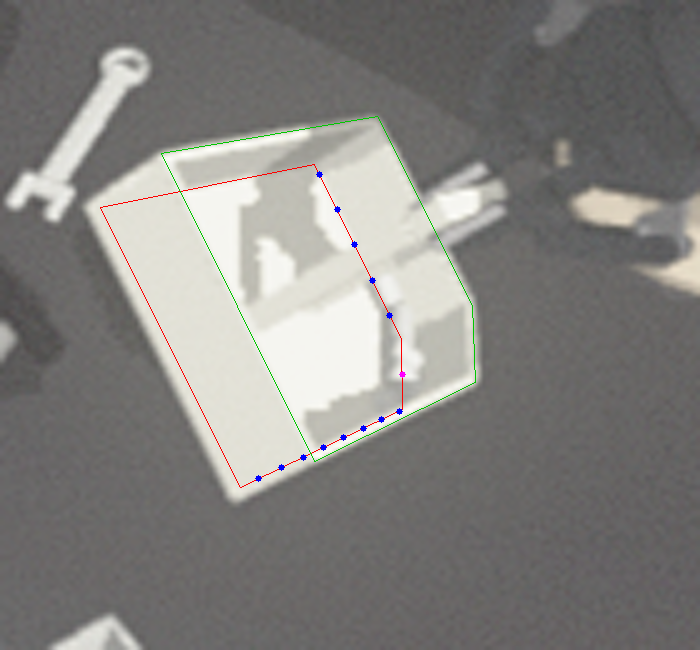

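View pics/t14z.png

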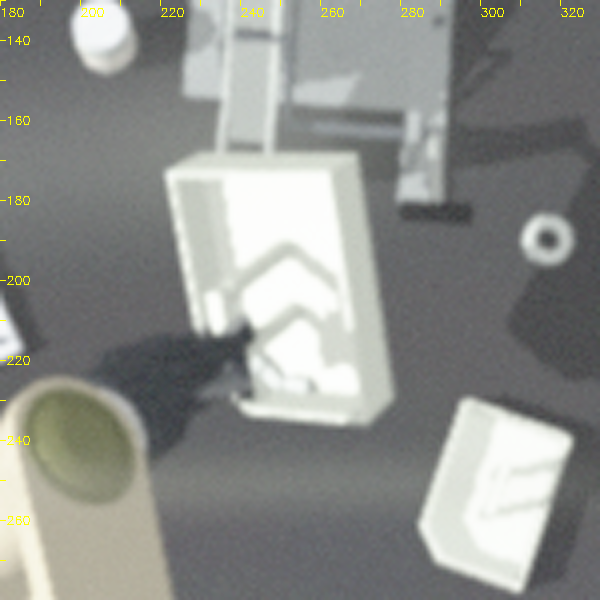

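```bash
python3 - <<'E'
from h import *
i=cv2.imread("pics/s14.png")[130:180,275:325]
a=cv2.resize(i,None,fx=11,fy=11,interpolation=cv2.INTER_CUBIC).astype(float)
a=np.clip((a-110)*255/145,0,255).astype(np.uint8)
cv2.imwrite("pics/s14q.png",a)
E
```

```text
(no output)
```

View pics/s14q.png

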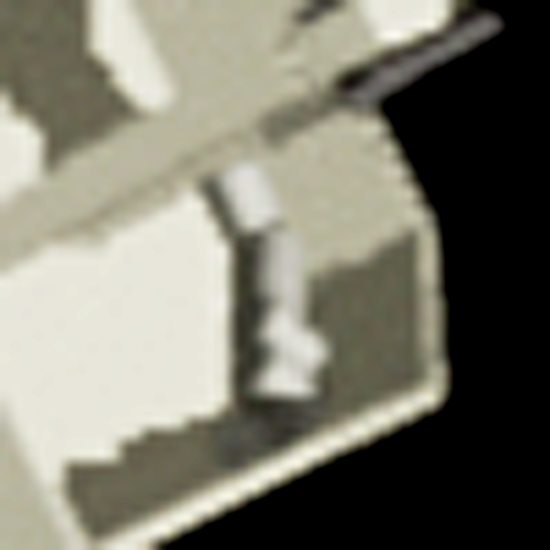

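```bash
cat > pc.py <<'E'
from h import *
def tote(n):
    p8,o8,w8=load("w8")
    Tt=np.eye(4);Tt[:3,:3]=R.from_euler("z",-.018).as_matrix();Tt[:3,3]=[.554,.0697,0]
    G=np.eye(4);G[:3,:3]=R.from_quat(o8["tcp_rot"]).as_matrix();G[:3,3]=o8["eef_pos"]
    p,o,w=load(n);g=np.eye(4);g[:3,:3]=R.from_quat(o["tcp_rot"]).as_matrix();g[:3,3]=o["eef_pos"]
    return p,w,g@np.linalg.inv(G)@Tt
def pos(n,uv,z=.011):
    p,w,T=tote(n);o,d=ray(uv,p,w);Ti=np.linalg.inv(T)
    o2=Ti[:3,:3]@o+Ti[:3,3];d2=d@Ti[:3,:3].T
    P=o2+d2*((z-o2[2])/d2[:,2])[:,None]
    for q in P: print(n,(q*1000).round(0),"dist to corner mm",round(1000*np.hypot(q[0]+.08,q[1]-.05)))
E
python3 - <<'E'
from pc import *
q=lambda L:[[275+x/11,130+y/11] for x,y in L]
pos("s14",q([(247,195),(285,270),(295,345),(285,385),(265,430)]))
pos("w14",[[120+195/3,150+300/3],[120+225/3,150+340/3]])
E
```

```text
s14 [-94.   9.  11.] dist to corner mm 43
s14 [-94.  29.  11.] dist to corner mm 26
s14 [-82.  45.  11.] dist to corner mm 5
s14 [-69.  53.  11.] dist to corner mm 11
s14 [-51.  60.  11.] dist to corner mm 30
w14 [-48.  61.  11.] dist to corner mm 34
w14 [-60.  53.  11.] dist to corner mm 20
```

Request:
send_rows(
  motion=[
    [[0,0,0],[0,0,0],0],
    [[0,0,0],[0,0,0],0],
    [[0,0,0],[0,0,0],0],
    [[0,0,0],[0,0,0],0],
  ],
)

```text
time: 25.78
eef_pos: [0.4286, 0.072, 0.3077]
tcp_rot: [-0.203, -0.469, 0.838, -0.191]
wrist_force: [0.6, 0.2, -4.6]
width: 0.0104
```

```bash
python3 look.py 15; python3 - <<'E'
from h import *
a=cv2.imread("pics/s14.png").astype(int);b=cv2.imread("pics/s15.png").astype(int)
print("diff s14-s15 max in tote",abs(a-b)[100:200,230:330].max(), abs(a-b).mean())
a=cv2.imread("pics/s1.png") if 0 else cv2.imread("pics/scene1.png");c=cv2.imread("pics/s15.png")
cv2.imwrite("pics/d.png",cv2.absdiff(a,c)*2)
E
```

```text
25.775 [0.42864263 0.07201309 0.30773686] 0.010443444506492086 [ 0.61514063  0.17632011 -4.62824818] [ 0.25071249 -0.0737349   1.93296046 -0.80775908  0.97652964  2.20392116]
[[-0.845  0.511 -0.16 ]
 [-0.131 -0.487 -0.863]
 [-0.519 -0.708  0.479]]
diff s14-s15 max in tote 51 2.1002129448784723
```

View pics/d.png

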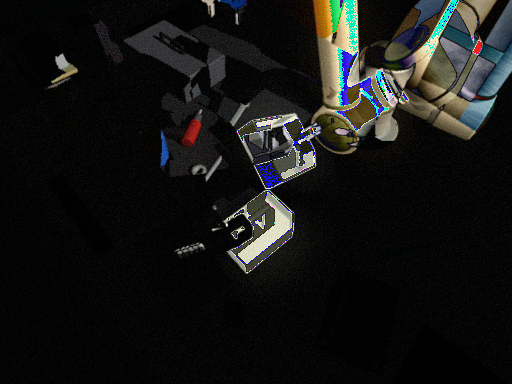

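View pics/s15.png

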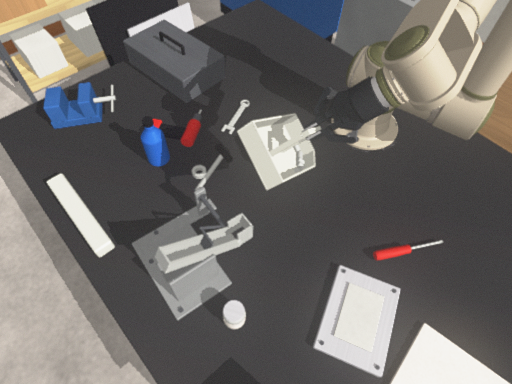

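```bash
python3 -c "
from workcell import env
print(env.close_job())"
```

```text
the job is handed in; nothing more can be done
None
```

I did the job in the order asked and handed it in at about 26 s of the 59 s. The tote is held still in the gripper, tilted about 45° with the bevelled corner lowest.

- **Lever:** I pressed it to its stop, where the wrist force rose to about 45 N, and held it there. It sprang back up on release.
- **Pins:** All five were counted in the tote once it was clear of the spout. At the end they lie touching each other along the bevelled corner, with centres about 5 to 43 mm from the corner point. I had to rock the tote once, because the first tilt left one pin trailing along the wall.
- **Tote:** I gripped the handle at 100 N, drew the tote out 12 cm and lifted it so that its lowest point is about 18 cm above the bench. The handle did not slip.
- **Bystanders:** Comparing the first and last scene pictures showed only lighting and shadow changes, and no spilled pins.

**Less certain:**
- The two ends of the bevel are level within about 1 mm, by calculation from the arm pose.
- The farthest pin, at 43 mm, sits on the end wall just beyond the bevel, so it is the loosest of the five.
- Pin positions come from a low-resolution picture, and one pin lies in shadow.
- Two pictures taken about 0.6 s apart differed by up to 51 grey levels at one spot in the tote. I took that as noise and did not check it further.

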